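# Gauge the sensor cover and offer it up over the tank flange

## Robot

A 7-joint arm with a two-finger parallel gripper is mounted at the origin on the work surface. World frame = base frame: x ahead of the robot, y to its left, z up, the work surface at z = 0. Lengths are in m, angles in rad, forces in N, time in s.
With the tool pointing down it reaches from about 0.425 to 0.875 m from the base axis. Payload 4.7 kg.
Tool frame: the origin (TCP) lies midway between the tips of the shut fingers; the grasp point (between the pads) lies 19 mm behind it; y points along the fingers, z is the direction in which the jaws open and shut, and the axes are right-handed (so a half turn about y gives the same grasp; the last joint's range is limited). The gripper opens to 85 mm and grips with 20 to 120 N. Pads are 22 mm wide; open, the fingers measure 114 mm over their backs; the gripper's body (76 mm by 85 mm) begins 54 mm behind the grasp point. The pads swing forward as they close: fully open they stand 13 mm farther back than shut.
Start: joints at [1.301, 0.321, -0.07, 1.45, 0.023, 1.371, -0.057], TCP at [0.182, -0.624, 0.231] pointing down, gripper open.
Joint ranges: [-2.86, 2.86], [-0.3, 2.09], [-1.38, 1.24], [0.06, 2.45], [-1.56, 4.7], [0.09, 2.05], [-2.69, 2.69]. Speed limits (rad/s): [2.57, 2.57, 3.14, 3.14, 3.14, 3.14, 3.14].

## Interface

Orientations are given as [roll, pitch, yaw] about the fixed x, y, z axes, in that order (R = Rz(yaw) Ry(pitch) Rx(roll)).
In Python, from rig import telemetry, viewer, order, nets gives the robot as it stands.
- The arm moves only by the tool send_rows, never from a script. Its argument "commands" is a list of rows, each a list of 3 entries, a list of its own where there are three numbers: the opening in per cent of the stroke, from 0 (shut) to 100 (fully open), then the shift along the tool's x, y, z in cm, then the turn, a rotation vector about the tool's x, y, z in degrees. A call has 1 to 12 rows; each row shifts and turns the commanded pose from where the row before left it, along the tool's axes as they then stand; what a row does not reach is not made up. A row lasts 1/8 s, in which the tool goes at most 62.5 mm and 10.7 degrees, less where a joint would pass 70% of its speed; a pose out of reach is approached as far as the arm can. A call is refused whole if a number of a shift passes 6.25 or a number of a turn 10.7, either way. A call with a gripper value outside its range is refused whole. The fingers move at their own pace and stop on an object; "squeeze" is the grip in N (left out, the last holds). Time passes only in rows, so rows that do not move let the fingers close. It gives the time, the measured TCP pose, the force and the opening at its end, in the units of the state.
- telemetry.sense(): the state, without advancing time (a new reading comes with each control period).
- viewer.snapshot(name): name is "side" or "top" or "wrist"; returns the picture (400x640x3 uint8, red, green, blue); there is no depth.
- viewer.camera_params(name): a dict with "mtx" (3x3 intrinsics, pixels), "xyz" and "rotation" of the camera in the world; the wrist camera has in their place "tool_from_camera" (4x4, takes a point from camera to tool coordinates, whose origin is the TCP and whose axes are the tool frame's). Camera axes: x right, y down, z forward; pixel columns grow to the right and rows downward; lengths in m; the calibration is good to about 2 mm. A picture is of the moment at which its call begins: read the wrist's pose just before it. camera_params takes no time and is no camera call.
- order.hand_in(): hands the job in, once; it reports no verdict.
Trained networks look in the newest picture that a camera, given by its name, has taken for a name from the list of things; names that differ only in an ending like _2 or _b are one class to them, and where a whole thing is asked for, a point or a joint stands for the part that bears it (a point fixed in the world has none). Each returns a list of dicts, best first, with "confidence" (0 to 1); they miss things now and then, are a little off and sometimes report something else, mostly with a low value. They report only what shows in the picture. A call takes as long as a camera call. They do not tell look-alikes from the thing itself.
- nets.cut_out(camera, target): "region" (400x640 bool, what is visible of it) and "box" ([left, top, right, bottom] in pixels, round what is visible of it).
- nets.mark_of(camera, target): "position" ([row, column] in pixels: a listed point, or the origin of a listed thing).
The state is a dict: "t": time; "q": joint angles; "joint_velocities": joint speeds; "tau": joint torques, N m; "tcp_pos": TCP position; "tcp_rot": TCP orientation; "contact_force": force on the tool from outside, world axes, zero at the start; "torque": the same for the moment, N m; "finger_gap": finger opening in m.
Only numpy, scipy, OpenCV 4.12 (cv2) and the standard library are available. Lean on these libraries where they do the work, as an engineer would, in place of code of your own. Each camera call takes 0.05 s, during which the arm holds its last target. There are 200 camera calls.

## Task

Check the white sensor cover plate where it lies: press the thickness gauge's red knob down until the gauge foot rests firmly on the plate, keep it pressed for a second, then let the foot spring fully back up. Then take up the plate (its orange sensor head is the handle), drawing it out sideways from under the foot and hold it level over the grey flange of the clear tank, hovering about 20 mm above the flange with its four corner holes lined up over the four brass threaded holes (either way round). Finish still holding it there, still and touching nothing but the gripper, and leave the other things on the table alone.

Things in the scene. Friction and masses are not known exactly. Their poses are not given: they have to be found in the camera images.
- gauge: Fixed thickness gauge, left or right on the table, open end (-x) roughly to the robot. Blue base x -110..100, y -65..65 mm, 20 mm high; its flat top is the anvil under the cover plate. Grey column at x 69..95 mm, 75 mm high; its grey arm (x 26..92 mm, 30 mm wide, 62..76 mm above the table) carries the vertical sprung foot at x = 38 mm, y = 0. Origin: under the base, at table height; z up.
- gauge_travel (a joint): How far the foot is pushed down, m: 0 = fully up (sprung), about 0.015 when it rests on the cover plate, at most 0.023. The spring pushes up with about 1 N at the top, 4 N at 0.015. The foot, a steel disc 12 mm across, has its underside 43 mm above the table when up: 15 mm above the top of the lying plate.
- gauge_foot: The moving foot, spindle and red knob of the gauge as one part. Origin: centre of the foot's underside; z up.
- gauge_knob_top (a point): Centre of the top of the red round knob (28 mm across, 14 mm high) above the gauge foot; 106 mm above the table when up. Press here straight down. It moves down with the foot.
- cover: White plate 150 (x) x 106 (y) x 8 mm, 0.25 kg, on the gauge's anvil, axes nearly along the gauge's, +x edge under the foot, 8..16 mm past its centre. Orange boxy sensor head in the middle, 56 (x) x 36 (y) mm, 8..50 mm above the underside: grip across y from above. Black gland 16 mm thick sticks 13 mm out of its -x side. Four 16 mm holes at x +-61, y +-38 mm. Origin: centre of underside; z up.
- cover_hole_a (a point): Centre, at the plate's underside, of the cover hole at x = +61, y = +38 mm in the cover's frame.
- cover_hole_c (a point): Centre, at the plate's underside, of the cover hole at x = -61, y = -38 mm in the cover's frame.
- tank: Fixed clear acrylic tank on the side opposite the gauge. Grey flange 200 (x) x 160 (y) x 10 mm on top, its upper face 130 mm above the table, with an 80 x 70 mm opening in the middle and four brass threaded holes (8 mm bore, brass about 17 mm across) at x = +-61, y = +-38 mm. Origin: under the centre, at table height; z up.
- tank_hole_a (a point): Centre, on the flange's upper face, of the threaded hole at x = +61, y = +38 mm in the tank's frame.
- tank_hole_c (a point): Centre, on the flange's upper face, of the threaded hole at x = -61, y = -38 mm in the tank's frame.
- wrench: steel wrench 160 mm long lying on the table, bystander; leave alone. Origin: at its underside, about the middle; it lies along its x.
- collar: white plastic collar, 44 mm across, 16 mm high, bystander; leave alone. Origin: centre of the underside.
- fitting: brass pipe fitting, 34 mm across, 32 mm high, bystander; leave alone. Origin: centre of the underside.
- bottle: blue plastic bottle, 60 mm across, 150 mm high, standing, bystander; leave alone. Origin: centre of the underside.
- collar2: white plastic collar, 48 mm across, 18 mm high, bystander; leave alone. Origin: centre of the underside.
- screwdriver: screwdriver 180 mm long lying on the table, bystander; leave alone. Origin: at its underside, about the middle; it lies along its x.
Mind the look-alikes: they are no part of the job. Of the things that look like the gauge, the larger one is meant.

How it is judged:
By the outcome, as a careful person would: the job done as asked, in the order asked, and still so for the second after the job is handed in, while the arm keeps its last pose, push and grip.
It also fails if it takes over 54 s, if anything falls off the work surface, if the arm or the gripper's body presses on something with over 40 N, if the wrist force passes 120 N, or if a joint passes its speed limit or range.

## Working session

There is one attempt and no reset: what is moved stays moved. The work goes in short steps, Python scripts to look and compute and a tool call to move; the robot and the scene stay as the last step left them, time stands still between calls to the robot, and variables do not carry over. Pictures are saved under pics/ and viewed, about 8 in all and at most 12, crops included, and the job is handed in when it is done.

Besides the shell and the picture viewer there is one more tool, called after "Request:" in YAML: its name, and indented under it one key for each argument. send_rows: Moves the arm, as the interface text tells. Its arguments: {"type":"object","properties":{"commands":{"type":"array","items":{"type":"array"}},"squeeze":{"type":"number"}},"required":["commands"]}

```bash
mkdir -p pics; ls; python3 - <<'E'
from rig import telemetry, viewer, order, nets
import cv2,numpy as np
s=telemetry.sense(); print({k:np.round(v,3).tolist() for k,v in s.items()})
for c in ("side","top"):
    im=viewer.snapshot(c); cv2.imwrite(f"pics/{c}0.png",im[:,:,::-1]); p=viewer.camera_params(c); print(c,{k:np.round(v,4).tolist() for k,v in p.items()})
    for n in ("gauge_knob_top","gauge","cover","cover_hole_a","cover_hole_c","tank","tank_hole_a","tank_hole_c"):
        print(c,n,[(round(d['confidence'],2),np.round(d['position']).tolist()) for d in nets.mark_of(c,n)[:5]])
print(viewer.camera_params("wrist"))
a=cv2.imread("pics/side0.png");b=cv2.imread("pics/top0.png")
E
```

```text
pics
{'t': 0.0, 'q': [1.301, 0.322, -0.07, 1.452, 0.023, 1.371, -0.057], 'joint_velocities': [-0.0, -0.001, -0.0, -0.001, -0.001, 0.001, 0.001], 'tau': [-0.0, -49.358, -0.383, -31.433, 0.013, 0.012, 0.0], 'tcp_pos': [0.182, -0.623, 0.23], 'tcp_rot': [-1.573, -0.0, -2.858], 'contact_force': [-0.759, 0.435, -0.491], 'torque': [-0.023, 0.062, -0.034], 'finger_gap': 0.085}
side {'mtx': [[505.0287, 0.0, 326.9679], [0.0, 505.0287, 202.096], [0.0, 0.0, 1.0]], 'xyz': [0.2552, -1.1702, 0.9875], 'rotation': [-2.2131, 0.0223, -0.2391]}
side gauge_knob_top [(0.58, [320.0, 273.0]), (0.54, [242.0, 358.0])]
side gauge [(0.95, [274.0, 343.0]), (0.88, [344.0, 269.0])]
side cover [(0.71, [266.0, 334.0]), (0.32, [272.0, 343.0])]
side cover_hole_a [(0.94, [257.0, 357.0]), (0.87, [279.0, 316.0])]
side cover_hole_c [(0.94, [257.0, 357.0]), (0.87, [279.0, 316.0])]
side tank [(0.82, [185.0, 314.0]), (0.21, [270.0, 343.0])]
side tank_hole_a [(0.92, [162.0, 295.0]), (0.67, [144.0, 324.0])]
side tank_hole_c [(0.92, [162.0, 295.0]), (0.67, [144.0, 324.0])]
top {'mtx': [[383.1569, 0.0, 321.9016], [0.0, 383.1569,
[... 576 characters left out ...]
p tank_hole_a [(0.95, [209.0, 267.0]), (0.72, [184.0, 388.0]), (0.65, [171.0, 245.0])]
top tank_hole_c [(0.95, [209.0, 267.0]), (0.72, [184.0, 388.0]), (0.65, [171.0, 245.0])]
{'mtx': array([[300.39067742,   0.        , 316.74971147],
       [  0.        , 300.39067742, 203.02500644],
       [  0.        ,   0.        ,   1.        ]]), 'tool_from_camera': array([[ 2.43880518e-04,  9.53383296e-01,  3.01761877e-01,
        -7.82340500e-02],
       [ 2.46835130e-04, -3.01761934e-01,  9.53383278e-01,
        -1.43569325e-01],
       [ 9.99999940e-01, -1.58026175e-04, -3.08922346e-04,
         7.33267224e-05],
       [ 0.00000000e+00,  0.00000000e+00,  0.00000000e+00,
         1.00000000e+00]])}
```

```bash
python3 - <<'E'
import cv2,numpy as np
a=cv2.imread("pics/side0.png")[110:360,220:460];b=cv2.imread("pics/top0.png")[130:320,220:480]
a=cv2.resize(a,None,fx=1.6,fy=1.6,interpolation=3);a=cv2.resize(a,(400,416));
b=cv2.resize(b,(400,292))
c=np.zeros((416,800,3),np.uint8);c[:,:400]=a;c[:292,400:]=b
cv2.imwrite("pics/both.png",cv2.resize(cv2.imread("pics/top0.png"),(800,500)));cv2.imwrite("pics/sidebig.png",cv2.resize(cv2.imread("pics/side0.png")[100:360,200:500],(690,598),interpolation=3))
E
```

```text
(no output)
```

View pics/both.png

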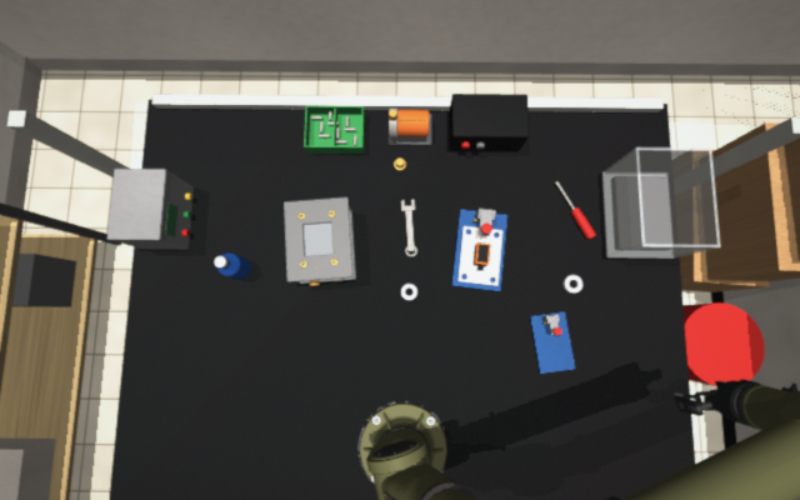

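View pics/sidebig.png

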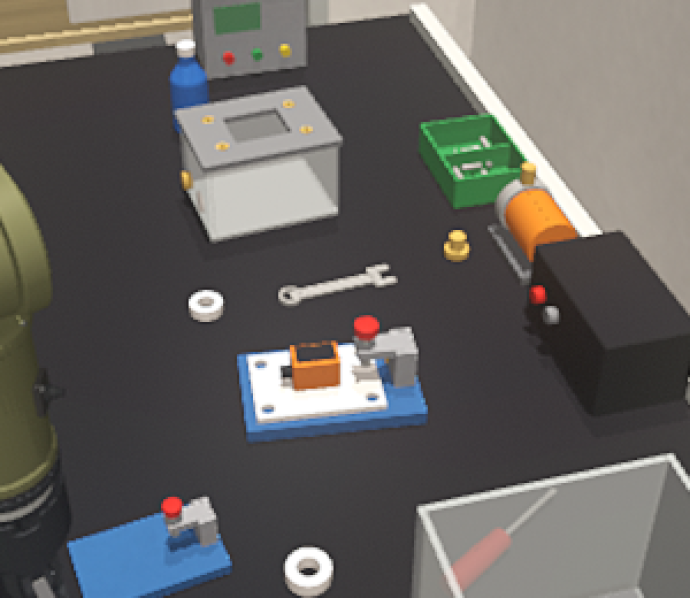

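The pictures show:
- **Meant gauge:** the larger one, with the white plate. Its knob is at side px (row 242, col 358) and top px (183, 388).
- **Look-alike:** the smaller bare gauge, with its knob at side (320, 273) and top (265, 443).
- **Tank:** top px about (192, 256).

Next I'll triangulate these.

```bash
cat >h.py <<'E'
from rig import telemetry, viewer, order, nets
import cv2,numpy as np
from scipy.spatial.transform import Rotation as Ro
def rpy(a): return Ro.from_euler('xyz',a).as_matrix()
def cam(n,s=None):
    p=viewer.camera_params(n)
    if n=="wrist":
        s=s or telemetry.sense(); T=np.eye(4);T[:3,:3]=rpy(s['tcp_rot']);T[:3,3]=s['tcp_pos']; T=T@p["tool_from_camera"]
        return p["mtx"],T[:3,:3],T[:3,3]
    return np.array(p["mtx"]),rpy(p["rotation"]),np.array(p["xyz"])
def ray(c,rc):
    K,R,o=c; d=R@np.linalg.inv(K)@[rc[1],rc[0],1]; return o,d/np.linalg.norm(d)
def proj(c,P):
    K,R,o=c; v=K@(R.T@(np.array(P)-o)); return v[1]/v[2],v[0]/v[2]
def onz(c,rc,z):
    o,d=ray(c,rc); return o+d*(z-o[2])/d[2]
def tri(obs):
    A=np.zeros((3,3));b=np.zeros(3);L=[]
    for c,rc in obs:
        o,d=ray(c,rc);M=np.eye(3)-np.outer(d,d);A+=M;b+=M@o;L.append((o,d))
    P=np.linalg.solve(A,b); return P,[float(np.linalg.norm(np.cross(P-o,d))) for o,d in L]
def blobs(im,lo,hi,amin=8):
    h=cv2.cvtColor(im,cv2.COLOR_RGB2HSV); m=cv2.inRange(h,np.array(lo),np.array(hi))
    n,l,st,ce=cv2.connectedComponentsWithStats(m); return [(np.round(ce[i][::-1],1).tolist(),int(st[i,4])) for i in range(1,n) if st[i,4]>=amin]
E
python3 - <<'E'
from h import *
S,T=cam("side"),cam("top")
for n in("side","top"):
    im=cv2.imread(f"pics/{n}0.png")[:,:,::-1]
    w=dict(side=(100,300,220,460),top=(130,310,210,480))[n]
    for k,lo,hi in(("red",(0,170,100),(6,255,255)),("brass",(17,110,110),(28,255,255)),("blue",(100,120,60),(115,255,255)),("orange",(7,170,120),(15,255,255))):
        print(n,k,[b for b in blobs(im,lo,hi,5) if w[0]<b[0][0]<w[1] and w[2]<b[0][1]<w[3]])
for n in ("gauge","cover","tank"):
  for c in("side","top"):
    print(n,c,[(round(d['confidence'],2),np.round(d['box']).tolist()) for d in nets.cut_out(c,n)[:3]])
E
```

```text
side red [([124.8, 298.9], 12), ([227.7, 433.6], 46), ([241.8, 358.8], 83)]
side brass [([121.5, 323.5], 20), ([145.0, 325.0], 7), ([151.6, 289.7], 7), ([156.0, 332.5], 8), ([163.4, 296.2], 9), ([174.8, 429.1], 54), ([177.7, 280.6], 27), ([190.3, 436.3], 78), ([206.8, 398.1], 117)]
side blue [([136.1, 281.4], 296), ([154.4, 276.3], 10), ([253.0, 310.0], 5), ([252.0, 319.0], 5), ([277.7, 347.0], 765)]
side orange [([198.3, 432.0], 356), ([253.5, 344.1], 15), ([262.2, 336.2], 212)]
top red [([178.4, 466.5], 210), ([182.7, 388.8], 42), ([264.5, 445.2], 18)]
top brass [([130.9, 319.5], 84), ([169.7, 264.6], 7), ([171.6, 240.3], 7), ([226.3, 250.9], 25)]
top blue [([197.6, 381.2], 765), ([185.2, 374.4], 5), ([220.8, 370.8], 6), ([276.0, 441.4], 1204)]
top orange [([205.5, 382.4], 39)]
gauge side [(0.8, [304.0, 237.0, 383.0, 295.0]), (0.7, [230.0, 319.0, 299.0, 368.0]), (0.21, [281.0, 225.0, 296.0, 240.0])]
gauge top [(0.92, [424.0, 252.0, 457.0, 302.0]), (0.77, [359.0, 165.0, 406.0, 234.0])]
cover side [(0.69, [305.0, 247.0, 369.0, 287.0])]
cover top [(0.94, [367.0, 182.0, 402.0, 227.0])]
tank side [(0.8, [277.0, 137.0, 348.0, 206.0]), (0.5, [324.0, 337.0, 343.0, 360.0]), (0.4, [393.0, 200.0, 402.0, 213.0])]
tank top [(0.56, [228.0, 156.0, 284.0, 229.0]), (0.31, [368.0, 185.0, 404.0, 228.0])]
```

```bash
python3 - <<'E'
from h import *
S,T=cam("side"),cam("top")
f=lambda a,b:print(np.round(tri([(S,a),(T,b)]),4) if 0 else [np.round(x,4).tolist() for x in tri([(S,a),(T,b)])])
print("knob");f((241.3,358.8),(182.7,388.8))
print("tank holes")
for a,b in (((145,325.5),(169.7,264.6)),((156,332.5),(210,267.4)),((163.4,296.2),(211.5,243)),((151.6,289.7),(171.6,240.3))): f(a,b)
for z in (.13,):
  for b in ((169.7,264.6),(171.6,240.3),(209,267)): print(np.round(onz(T,b,z),4))
print("cover holes")
for b in ((186,374),(222,390),(185.2,374.4),(220.8,370.8)): print(np.round(onz(T,b,.028),4))
for a in ((257,357),(279,316),(253,310)): print(np.round(onz(S,a,.028),4))
E
```

```text
knob
[[0.5575, -0.204, 0.1001], [0.0002, 0.0002]]
tank holes
[[0.5698, 0.1814, 0.1776], [0.0085, 0.0085]]
[[0.5188, 0.1632, 0.1452], [0.0588, 0.0588]]
[[0.4699, 0.2623, 0.0726], [0.0065, 0.0065]]
[[0.5177, 0.2607, 0.136], [0.0618, 0.0618]]
[0.5892 0.1886 0.13  ]
[0.5823 0.2644 0.13  ]
[0.4655 0.1768 0.13  ]
cover holes
[ 0.5599 -0.1661  0.028 ]
[ 0.4389 -0.2182  0.028 ]
[ 0.5626 -0.1675  0.028 ]
[ 0.4421 -0.1545  0.028 ]
[ 0.5583 -0.1871  0.028 ]
[ 0.4301 -0.2401  0.028 ]
[ 0.4361 -0.1373  0.028 ]
```

Request:
send_rows:
  commands:
    - [0,[-4.2,-1.1,-3.7],[0,0,0]]
    - [0,[-4.2,-1.1,-3.7],[0,0,0]]
    - [0,[-4.2,-1.1,-3.7],[0,0,0]]
    - [0,[-4.2,-1.1,-3.7],[0,0,0]]
    - [0,[-4.2,-1.1,-3.7],[0,0,0]]
    - [0,[-4.2,-1.1,-3.7],[0,0,0]]
    - [0,[-4.2,-1.1,-3.7],[0,0,0]]
    - [0,[-4.2,-1.1,-3.7],[0,0,0]]
    - [0,[-4.2,-1.1,-3.7],[0,0,0]]
    - [0,[0,0,0],[0,-10.2,0]]
    - [0,[0,0,0],[0,-10.2,0]]
    - [0,[0,0,0],[0,-10.2,0]]

```text
t: 2.7
tcp_pos: [0.4517, -0.1983, 0.3305]
tcp_rot: [-1.57, -0.0, -2.317]
contact_force: [0.4, 0.1, -0.7]
finger_gap: -0.0001
```

Request:
send_rows:
  commands:
    - [0,[0,0,0],[0,-10.2,0]]
    - [0,[0,0,0],[0,-10.2,0]]
    - [0,[0,0,0],[0,-10.2,0]]
    - [0,[0,0,0],[0,-10.2,0]]
    - [0,[0,0,0],[0,-10.2,0]]
    - [0,[0,0,0],[0,-10.2,0]]
    - [0,[0,0,0],[0,-10.2,0]]
    - [0,[0,0,0],[0,-10.2,0]]
    - [0,[0,0,0],[0,-10.2,0]]
    - [0,[0,0,0],[0,-10.2,0]]
    - [0,[0,0,0],[0,-10.2,0]]
    - [0,[0,0,0],[0,-10.2,0]]

```text
t: 4.2
tcp_pos: [0.4516, -0.1985, 0.3304]
tcp_rot: [-1.571, -0.0, -0.182]
contact_force: [0.8, 0.8, 0.3]
finger_gap: 0.0003
```

```bash
cat >>h.py <<'E'
def look(name,targets,pic=True):
    s=telemetry.sense(); im=viewer.snapshot("wrist"); c=cam("wrist",s)
    cv2.imwrite(f"pics/{name}.png",im[:,:,::-1]); out={}
    print("tcp",np.round(s['tcp_pos'],4),np.round(s['tcp_rot'],4),"cam",np.round(c[2],3))
    for n in targets:
        out[n]=[(d['confidence'],d['position']) for d in nets.mark_of("wrist",n)[:5]]
        print(n,[(round(a,2),np.round(b,1).tolist()) for a,b in out[n]])
    return im,c,out
E
python3 - <<'E'
from h import *
im,c,o=look("w1",("gauge_knob_top","gauge_foot","cover","cover_hole_a","gauge"))
for a,b in o["cover_hole_a"]: print("hole",np.round(onz(c,b,.028),4))
for a,b in o["gauge_knob_top"]: print("knob",np.round(onz(c,b,.106),4))
S,T=cam("side"),cam("top")
for a,b in (((145,325.5),(171.6,240.3)),((156,332.5),(169.7,264.6)),((163.4,296.2),(209,267)),): print([np.round(x,4).tolist() for x in tri([(S,a),(T,b)])])
E
```

```text
tcp [ 0.4516 -0.1985  0.3304] [-1.5711e+00 -2.0000e-04 -1.8160e-01] cam [ 0.376 -0.184  0.474]
gauge_knob_top [(0.85, [77.8, 143.9]), (0.63, [251.1, 325.2]), (0.55, [191.4, 320.1])]
gauge_foot [(0.67, [77.7, 160.0]), (0.6, [213.4, 441.4]), (0.51, [233.4, 321.8])]
cover [(0.92, [191.0, 320.0])]
cover_hole_a [(0.97, [154.3, 294.1]), (0.81, [225.9, 350.4])]
gauge [(0.84, [62.1, 163.8]), (0.51, [300.8, 458.9])]
hole [ 0.4353 -0.2291  0.028 ]
hole [ 0.5633 -0.1639  0.028 ]
knob [ 0.3093 -0.3713  0.106 ]
knob [ 0.5608 -0.2064  0.106 ]
knob [ 0.477  -0.1984  0.106 ]
[[0.5817, 0.2654, 0.1262], [0.0014, 0.0014]]
[[0.5875, 0.1891, 0.1275], [0.0022, 0.0022]]
[[0.4646, 0.1774, 0.1271], [0.0013, 0.0013]]
```

View pics/w1.png

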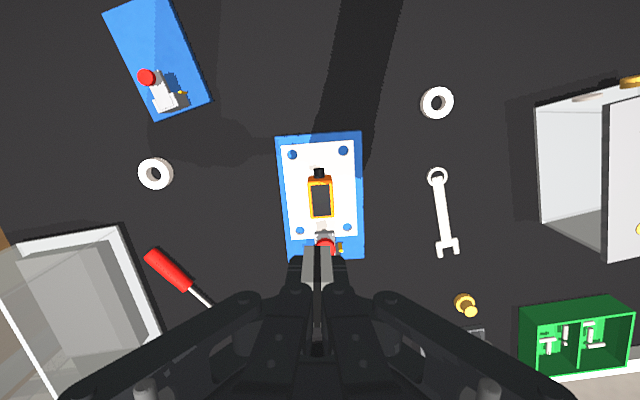

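```bash
cat >>h.py <<'E'
def holes(im,c,z=.024,win=(100,300,230,420)):
    "blue discs seen through the cover"
    out=[]
    for p,a in blobs(im,(95,90,40),(120,255,255),15):
        if win[0]<p[0]<win[1] and win[2]<p[1]<win[3]: out.append((p,a,np.round(onz(c,p,z),4).tolist()))
    return out
E
python3 - <<'E'
from h import *
im=cv2.imread("pics/w1.png")[:,:,::-1];c=cam("wrist")
for h in holes(im,c): print(h)
print(blobs(im,(0,170,100),(6,255,255),15),blobs(im,(7,150,120),(17,255,255),15))
E
```

```text
([192.3, 325.7], 3114, [0.5024, -0.1936, 0.024])
([150.0, 342.7], 71, [0.4429, -0.157, 0.024])
([154.1, 291.8], 69, [0.4346, -0.2326, 0.024])
([226.2, 346.5], 46, [0.5645, -0.1709, 0.024])
([229.8, 299.5], 45, [0.5563, -0.2465, 0.024])
[([77.1, 146.3], 226), ([244.3, 326.9], 120), ([269.0, 167.4], 830)] [([179.2, 321.0], 130), ([301.8, 467.7], 18)]
```

Request:
send_rows:
  commands:
    - [0,[4,4,0.6],[0,0,0]]
    - [0,[4,4,0.8],[0,0,0]]
    - [0,[0,0,0],[0,0,0]]

```text
t: 4.88
tcp_pos: [0.5326, -0.1981, 0.2454]
tcp_rot: [-1.567, 0.008, -0.187]
contact_force: [-0.7, -0.5, 0.4]
finger_gap: 0.0002
```

```bash
python3 - <<'E'
from h import *
im,c,o=look("w2",("gauge_knob_top","cover_hole_a","cover"))
for a,b in o["gauge_knob_top"]: print("knob",np.round(onz(c,b,.106),4))
for h in holes(im,c,win=(0,400,0,640)): print(h)
print(blobs(im,(0,170,100),(6,255,255),15),blobs(im,(7,150,120),(17,255,255),15))
E
```

```text
tcp [ 0.5326 -0.1981  0.2454] [-1.5669  0.0076 -0.1866] cam [ 0.458 -0.184  0.39 ]
gauge_knob_top [(0.61, [287.2, 487.8]), (0.58, [218.9, 309.7])]
cover_hole_a [(0.94, [99.5, 272.1]), (0.88, [191.5, 342.6])]
cover [(0.76, [148.6, 308.0])]
knob [ 0.6736 -0.0348  0.106 ]
knob [ 0.5599 -0.2094  0.106 ]
([24.5, 120.1], 2424, [0.3333, -0.3738, 0.024])
([155.3, 313.9], 5502, [0.5096, -0.1959, 0.024])
([91.0, 336.0], 141, [0.4423, -0.1572, 0.024])
([96.9, 269.7], 134, [0.4345, -0.2331, 0.024])
([194.0, 342.4], 93, [0.5642, -0.1697, 0.024])
([198.9, 282.4], 89, [0.5563, -0.2455, 0.024])
[([215.8, 312.4], 578), ([252.5, 117.1], 1419)] [([151.4, 310.1], 543), ([137.7, 292.6], 16), ([353.0, 509.7], 25)]
```

View pics/w2.png

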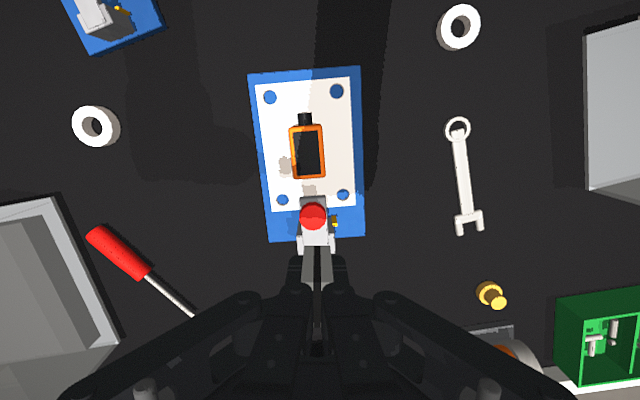

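Picture w2 shows the large gauge with the plate, and all four blue-filled cover holes around (91,336), (97,270), (194,342) and (199,282). They match the 122 x 76 mm spacing, with yaw about -6.1°. The red knob is at (216,312), just ahead of the fingers and clear of the arm. The small gauge is at top left. Next I'll go above the knob.

Request:
send_rows:
  commands:
    - [0,[0,0,0],[0,-4.5,0]]
    - [0,[2.5,3,-0.5],[0,0,0]]
    - [0,[0,5,0],[0,0,0]]
    - [0,[0,3,0],[0,0,0]]
    - [0,[0,0,0],[0,0,0]]

```text
t: 5.7
tcp_pos: [0.5555, -0.2077, 0.1398]
tcp_rot: [-1.571, 0.002, -0.11]
contact_force: [-0.3, 0.0, 0.5]
finger_gap: -0.0002
```

```bash
python3 - <<'E'
from h import *
im,c,o=look("w3",("gauge_knob_top",))
for p,a in blobs(im,(0,170,100),(6,255,255),100): print(p,a,np.round(onz(c,p,.103),4))
S=cam("side");im=viewer.snapshot("side");cv2.imwrite("pics/side1.png",cv2.resize(im[180:300,280:420,::-1],None,fx=4.5,fy=4.5,interpolation=3))
s=telemetry.sense();print(proj(S,s['tcp_pos']),proj(S,[.5575,-.206,.106]))
E
```

```text
tcp [ 0.5555 -0.2077  0.1398] [-1.5711  0.0024 -0.1103] cam [ 0.48  -0.199  0.284]
gauge_knob_top [(0.97, [244.5, 317.5])]
[231.2, 318.7] 1179 [ 0.5555 -0.2062  0.103 ]
[258.1, 40.6] 2779 [ 0.5543 -0.3932  0.103 ]
(np.float64(229.7000979661996), np.float64(359.9115539779412)) (np.float64(240.09590285375748), np.float64(359.11771083021904))
```

View pics/side1.png

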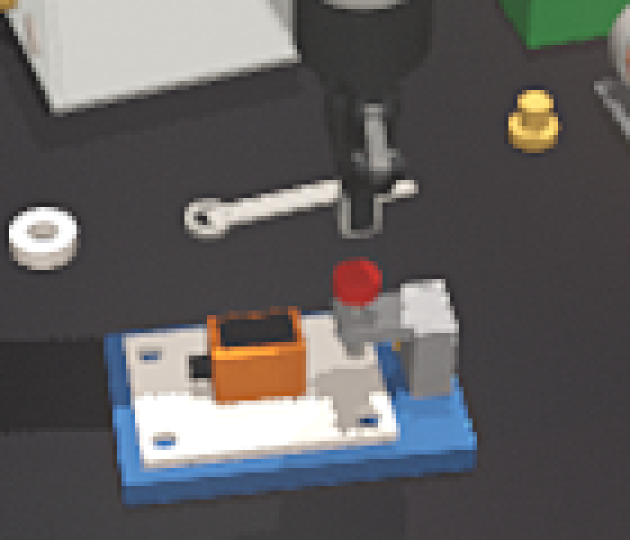

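The side crop shows the shut fingers directly over the red knob (crop px 361,232 against 357,280), and the foot is up. I'll press in small steps.

Request:
send_rows:
  commands:
    - [0,[0.3,2,0.1],[0,0,0]]
    - [0,[0,1,0],[0,0,0]]
    - [0,[0,0.3,0],[0,0,0]]
    - [0,[0,0.3,0],[0,0,0]]
    - [0,[0,0.3,0],[0,0,0]]
    - [0,[0,0,0],[0,0,0]]

```text
t: 6.6
tcp_pos: [0.5603, -0.2067, 0.1014]
tcp_rot: [-1.571, -0.0, -0.109]
contact_force: [0.2, 0.3, 1.5]
finger_gap: -0.0
```

Request:
send_rows:
  commands:
    - [0,[0,0.3,0],[0,0,0]]
    - [0,[0,0.2,0],[0,0,0]]
    - [0,[0,0.1,0],[0,0,0]]
    - [0,[0,0,0],[0,0,0]]

```text
t: 7.1
tcp_pos: [0.5605, -0.2067, 0.0954]
tcp_rot: [-1.571, -0.001, -0.109]
contact_force: [-0.9, 1.1, 2.5]
finger_gap: -0.0003
```

Request:
send_rows:
  commands:
    - [0,[0,0.2,0],[0,0,0]]
    - [0,[0,0.1,0],[0,0,0]]
    - [0,[0,0.1,0],[0,0,0]]
    - [0,[0,0.1,0],[0,0,0]]
    - [0,[0,0,0],[0,0,0]]

```text
t: 7.72
tcp_pos: [0.5605, -0.2067, 0.0911]
tcp_rot: [-1.571, -0.001, -0.109]
contact_force: [-0.5, 0.2, 7.2]
finger_gap: 0.0002
```

Request:
send_rows:
  commands:
    - [0,[0,0.1,0],[0,0,0]]
    - [0,[0,0,0],[0,0,0]]

```text
t: 7.98
tcp_pos: [0.5606, -0.2068, 0.0911]
tcp_rot: [-1.572, -0.001, -0.109]
contact_force: [-3.0, 0.4, 12.2]
finger_gap: 0.0002
```

The foot rests firmly on the plate: travel has stopped at about 15 mm, with 12 N on the tool. I'll hold it, then release slowly.

Request:
send_rows:
  commands:
    - [0,[0,0,0],[0,0,0]]
    - [0,[0,0,0],[0,0,0]]
    - [0,[0,0,0],[0,0,0]]
    - [0,[0,0,0],[0,0,0]]
    - [0,[0,0,0],[0,0,0]]
    - [0,[0,0,0],[0,0,0]]
    - [0,[0,0,0],[0,0,0]]
    - [0,[0,0,0],[0,0,0]]
    - [0,[0,0,0],[0,0,0]]
    - [0,[0,0,0],[0,0,0]]
    - [0,[0,0,0],[0,0,0]]

```text
t: 9.35
tcp_pos: [0.5606, -0.2068, 0.091]
tcp_rot: [-1.572, -0.001, -0.109]
contact_force: [-2.7, 2.1, 10.9]
finger_gap: -0.0001
```

Request:
send_rows:
  commands:
    - [0,[0,-0.5,0],[0,0,0]]
    - [0,[0,-0.5,0],[0,0,0]]
    - [0,[0,-0.5,0],[0,0,0]]
    - [0,[0,-1,0],[0,0,0]]
    - [0,[0,-4,0],[0,0,0]]
    - [0,[0,-4,0],[0,0,0]]
    - [100,[-4,-1,0],[0,0,0]]
    - [100,[-4,0,0],[0,0,0]]
    - [100,[0,0,0],[0,0,0]]

```text
t: 10.48
tcp_pos: [0.478, -0.1983, 0.2045]
tcp_rot: [-1.573, 0.002, -0.111]
contact_force: [0.3, 1.0, 0.4]
finger_gap: 0.0543
```

```bash
python3 - <<'E'
from h import *
im,c,o=look("w4",("gauge_knob_top","cover_hole_a","cover"))
H=holes(im,c,win=(0,400,0,640))
for h in H: print(h)
print(blobs(im,(0,170,100),(6,255,255),15));
for p,a in blobs(im,(5,150,100),(17,255,255),50): print(p,a,np.round(onz(c,p,.07),4))
S=cam("side");i2=viewer.snapshot("side")
print("side red",[b for b in blobs(i2,(0,170,100),(6,255,255),5)],"before 241.8,358.8",83)
a=cv2.resize(i2[180:300,280:420],(466,400),interpolation=3)
b=im[:,150:484]
cv2.imwrite("pics/v4.png",np.hstack([a,b])[:,:,::-1])
E
```

```text
tcp [ 0.478  -0.1983  0.2045] [-1.5725  0.002  -0.1109] cam [ 0.402 -0.189  0.348]
gauge_knob_top [(0.79, [288.2, 315.3]), (0.61, [4.9, 55.4])]
cover_hole_a [(0.77, [145.4, 280.5]), (0.68, [247.1, 349.7])]
cover [(0.95, [198.6, 313.6]), (0.7, [145.7, 279.3])]
([0.6, 75.1], 20, [0.2819, -0.4035, 0.024])
([36.9, 125.2], 4491, [0.3166, -0.3661, 0.024])
([203.0, 320.6], 5934, [0.5044, -0.1968, 0.024])
([144.6, 279.9], 146, [0.4346, -0.233, 0.024])
([144.0, 351.4], 143, [0.4424, -0.1571, 0.024])
([233.5, 318.0], 30, [0.5412, -0.2038, 0.024])
([248.9, 284.6], 84, [0.5566, -0.2455, 0.024])
([248.4, 348.6], 82, [0.5643, -0.1698, 0.024])
[([8.7, 58.9], 522), ([289.1, 102.7], 1668), ([283.3, 317.3], 724)]
[197.1, 316.5] 754 [ 0.4835 -0.1991  0.07  ]
side red [([124.7, 298.9], 14), ([227.7, 433.6], 46), ([241.8, 358.8], 84), ([319.8, 274.3], 63)] before 241.8,358.8 83
```

View pics/v4.png

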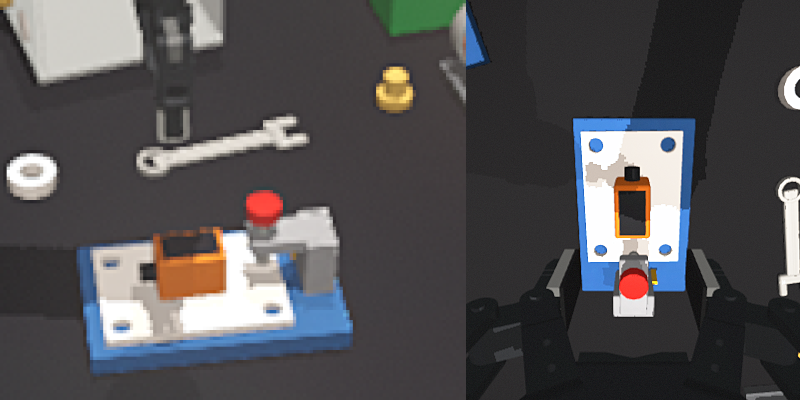

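The foot is back up: the knob is at the same side pixel as before the press. The plate hasn't moved, with its centre at (0.4995, -0.2014) and yaw -0.107. Next I'll grasp the head 6 mm toward the robot, which keeps the gripper body clear of the knob.

Request:
send_rows:
  commands:
    - [100,[1.6,0,-0.1],[0,-0.2,0]]
    - [100,[0,4,0],[0,0,0]]
    - [100,[0,4,0],[0,0,0]]
    - [100,[0,4,0],[0,0,0]]
    - [100,[0,2,0],[0,0,0]]
    - [100,[0,1.5,0],[0,0,0]]
    - [100,[0,1.3,0],[0,0,0]]
    - [100,[0,0,0],[0,0,0]]
  squeeze: 40

```text
t: 11.72
tcp_pos: [0.4963, -0.2005, 0.0356]
tcp_rot: [-1.57, 0.001, -0.105]
contact_force: [-1.1, -0.6, -0.2]
finger_gap: 0.086
```

Request:
send_rows:
  commands:
    - [30,[-0.2,0,0],[0,0,0]]
    - [20,[0,0,0],[0,0,0]]
    - [20,[0,0,0],[0,0,0]]
    - [20,[0,0,0],[0,0,0]]
    - [20,[0,0,0],[0,0,0]]
    - [20,[0,0,0],[0,0,0]]
    - [20,[0,0,0],[0,0,0]]
    - [20,[0,0,0],[0,0,0]]
  squeeze: 40

```text
t: 12.72
tcp_pos: [0.495, -0.201, 0.0371]
tcp_rot: [-1.572, -0.001, -0.106]
contact_force: [-2.0, -0.5, 5.1]
finger_gap: 0.0356
```

Request:
send_rows:
  commands:
    - [20,[0,0,0],[0,0,0]]
    - [20,[0,-0.2,0],[0,0,0]]
    - [20,[0,-0.2,0],[0,0,0]]
    - [20,[0,0,0],[0,0,0]]
    - [20,[-1,0,0],[0,0,0]]
    - [20,[-1.5,0,0],[0,0,0]]
    - [20,[-1.5,0,0],[0,0,0]]
    - [20,[-1.5,0,0],[0,0,0]]
    - [20,[-1,0,0],[0,0,0]]
    - [20,[0,0,0],[0,0,0]]
  squeeze: 60

```text
t: 13.98
tcp_pos: [0.429, -0.1939, 0.0404]
tcp_rot: [-1.571, 0.0, -0.106]
contact_force: [-0.1, 0.6, -2.3]
finger_gap: 0.035
```

```bash
python3 - <<'E'
from h import *
im,c,o=look("w5",("cover_hole_a","cover"))
i2=viewer.snapshot("side")
print("side red",[b for b in blobs(i2,(0,170,100),(6,255,255),5)])
a=cv2.resize(i2[180:300,280:420],(466,400),interpolation=3)
cv2.imwrite("pics/v5.png",np.hstack([a,im[:,150:484]])[:,:,::-1])
E
```

```text
tcp [ 0.429  -0.1939  0.0404] [-1.5715e+00  1.0000e-04 -1.0610e-01] cam [ 0.353 -0.185  0.184]
cover_hole_a [(0.93, [338.8, 378.8]), (0.61, [149.5, 245.8])]
cover [(0.85, [254.7, 315.9])]
side red [([227.7, 433.7], 45), ([241.7, 358.8], 85), ([319.9, 274.3], 62)]
```

View pics/v5.png

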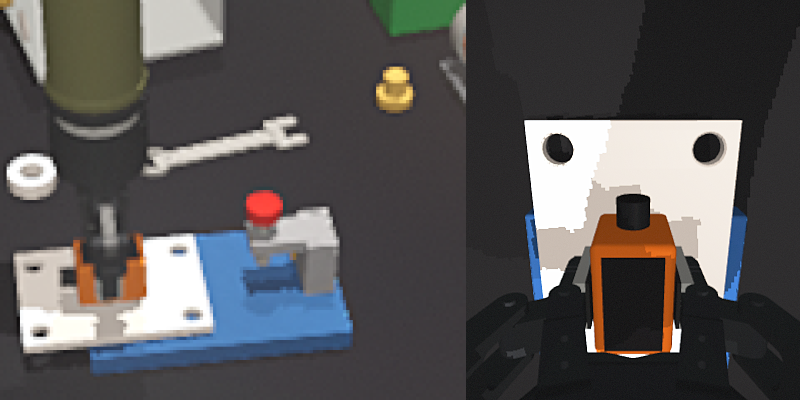

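v5 shows the plate drawn clear of the foot and held level in the gripper. The knob is unmoved at side px (241.7, 358.8). I'll lift it and carry it over to look at the tank.

Request:
send_rows:
  commands:
    - [20,[0,-2,0],[0,0,0]]
    - [20,[0,-4,0],[0,0,0]]
    - [20,[0,-4,0],[0,0,0]]
    - [20,[0,-4,0],[0,0,0]]
    - [20,[0,-4,0],[0,0,0]]
    - [20,[0,-4,0],[0,0,0]]
    - [20,[0,-4,0],[0,0,0]]
    - [20,[0,0,0],[0,-5.5,0]]
    - [20,[0,0,0],[0,-5.5,0]]

```text
t: 15.3
tcp_pos: [0.4305, -0.1936, 0.3009]
tcp_rot: [-1.571, -0.001, 0.09]
contact_force: [-1.4, 0.1, -3.1]
finger_gap: 0.0354
```

Request:
send_rows:
  commands:
    - [20,[1,0,2],[0,0,0]]
    - [20,[1.8,0,4],[0,0,0]]
    - [20,[1.8,0,4],[0,0,0]]
    - [20,[1.8,0,4],[0,0,0]]
    - [20,[1.8,0,4],[0,0,0]]
    - [20,[1.8,0,4],[0,0,0]]
    - [20,[1.8,0,4],[0,0,0]]
    - [20,[1.8,0,4],[0,0,0]]
    - [20,[1.8,0,4],[0,0,0]]
    - [20,[1.8,0,4],[0,0,0]]
    - [20,[1,0,2],[0,0,0]]
    - [20,[0,0,0],[0,0,0]]

```text
t: 16.8
tcp_pos: [0.5763, 0.2231, 0.2996]
tcp_rot: [-1.569, 0.002, 0.091]
contact_force: [0.1, -0.8, -2.6]
finger_gap: 0.035
```

Request:
send_rows:
  commands:
    - [20,[0,0,0],[0,0,0]]
    - [20,[0,0,0],[0,0,0]]

```text
t: 17.05
tcp_pos: [0.5769, 0.219, 0.3003]
tcp_rot: [-1.572, -0.0, 0.084]
contact_force: [-0.4, -0.3, -1.9]
finger_gap: 0.0356
```

```bash
python3 - <<'E'
from h import *
im,c,o=look("w6",("tank_hole_a","cover_hole_a"))
for n,z in (("tank_hole_a",.13),("cover_hole_a",telemetry.sense()['tcp_pos'][2]-.0166)):
    for a,b in o[n]: print(n,np.round(onz(c,b,z),4))
for p,a in blobs(im,(17,80,80),(30,255,255),8): print(p,a,np.round(onz(c,p,.13),4))
E
```

```text
tcp [0.5769 0.219  0.3003] [-1.5719e+00 -2.0000e-04  8.4400e-02] cam [0.5   0.213 0.444]
tank_hole_a [(0.94, [65.3, 283.9])]
cover_hole_a [(0.79, [337.4, 376.6]), (0.69, [147.7, 245.2])]
tank_hole_a [0.4649 0.178  0.13  ]
cover_hole_a [0.6396 0.2635 0.2839]
cover_hole_a [0.5239 0.1767 0.2839]
[65.4, 279.6] 238 [0.4654 0.1739 0.13  ]
[65.1, 359.7] 236 [0.4587 0.2503 0.13  ]
[152.7, 16.4] 106 [ 0.5716 -0.0955  0.13  ]
[238.1, 565.6] 223 [0.618  0.5067 0.13  ]
[263.6, 182.7] 450 [0.6876 0.0706 0.13  ]
[337.8, 120.0] 136 [ 0.8018 -0.0148  0.13  ]
[352.8, 173.2] 56 [0.8202 0.0516 0.13  ]
```

View pics/w6.png

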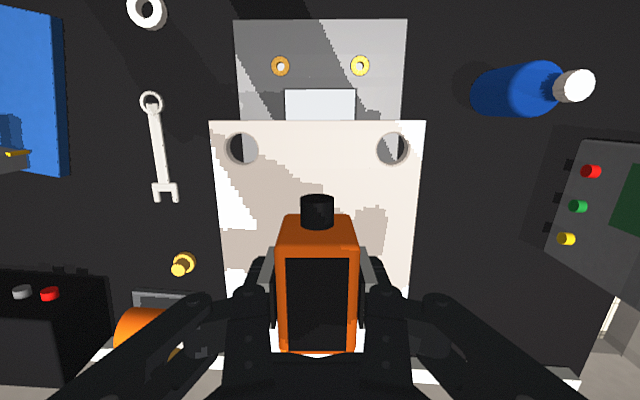

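w6 shows two brass holes on the flange's robot side at px (65,280) and (65,360), spaced 76.7 mm with yaw 5.0°. The held plate below has its holes at (149,242) and (149,391). Now I'll view the far pair.

Request:
send_rows:
  commands:
    - [20,[3,0,0],[0,0,0]]
    - [20,[5,0,0],[0,0,0]]
    - [20,[3,0,0],[0,0,0]]
    - [20,[1,0,0],[0,0,0]]
    - [20,[0,0,0],[0,0,0]]
    - [20,[0,0,0],[0,0,0]]
    - [20,[0,0,0],[0,0,0]]

```text
t: 18.08
tcp_pos: [0.6954, 0.2311, 0.3012]
tcp_rot: [-1.571, -0.001, 0.087]
contact_force: [-0.1, -0.6, -1.9]
finger_gap: 0.0353
```

```bash
python3 - <<'E'
from h import *
im,c,o=look("w7",("tank_hole_a","cover_hole_a"))
s=telemetry.sense();print(np.round(s['tcp_pos'],4))
for p,a in blobs(im,(17,80,80),(30,255,255),30):
    if p[0]<150 and 200<p[1]<450: print(p,a,np.round(onz(c,p,.13),4))
# plate holes in hand: dark/other pixels inside white plate rows 125..175
g=cv2.cvtColor(im,cv2.COLOR_RGB2HSV)
R=rpy(s['tcp_rot'])
for z in(.0166,.0086):
  for a,b in o["cover_hole_a"]: print(np.round(R.T@(onz(c,b,s['tcp_pos'][2]-z)-s['tcp_pos']),4))
cv2.imwrite("pics/v7.png",cv2.resize(im[0:230,200:440,::-1],None,fx=2.6,fy=2.6,interpolation=3))
E
```

```text
tcp [0.6954 0.2311 0.3012] [-1.5713e+00 -8.0000e-04  8.7200e-02] cam [0.619 0.225 0.445]
tank_hole_a [(0.55, [68.4, 355.8])]
cover_hole_a [(0.9, [149.0, 245.8]), (0.85, [338.5, 376.7]), (0.44, [189.5, 173.9])]
[0.6958 0.2309 0.3008]
[68.5, 278.5] 238 [0.5868 0.1848 0.13  ]
[68.5, 358.1] 244 [0.5802 0.2611 0.13  ]
[-0.056   0.0166 -0.0373]
[0.0672 0.0166 0.0397]
[-0.0337  0.0166 -0.0786]
[-0.057   0.0086 -0.0354]
[0.06   0.0086 0.0377]
[-0.0359  0.0086 -0.0747]
```

View pics/v7.png

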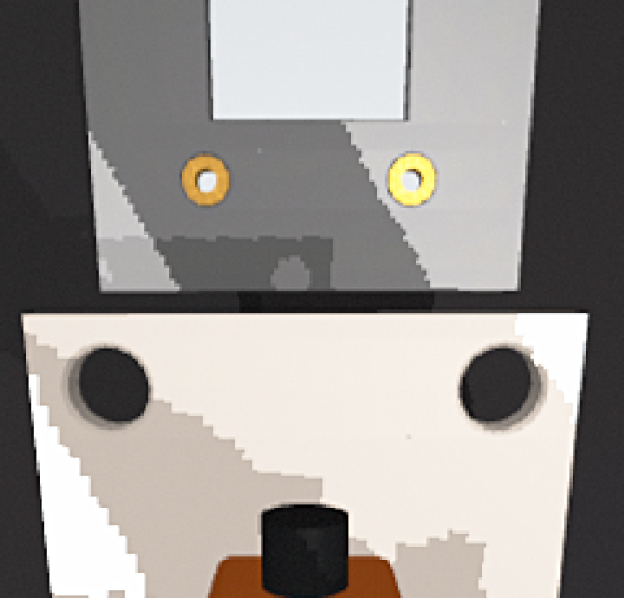

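Now I have all four brass holes: tank centre (0.5228, 0.2175), yaw 5.1°, spacing 76.6 and 122 mm. In the hand, the plate centre is about 4 mm ahead of the TCP and its underside about 16.5 mm below it.

Request:
send_rows:
  commands:
    - [20,[-3,0,0],[0,0,0]]
    - [20,[-5,0,0.2],[0,0,0]]
    - [20,[-5,0,0],[0,0,0]]
    - [20,[-3.7,0,0],[0,-0.1,0]]
    - [20,[-1,0,0],[0,0,0]]
    - [20,[0,2,0],[0,0,0]]
    - [20,[0,4,0],[0,0,0]]
    - [20,[0,3,0],[0,0,0]]
    - [20,[0,2,0],[0,0,0]]
    - [20,[0,1,0],[0,0,0]]
    - [20,[0,0.5,0],[0,0,0]]
    - [20,[0,0,0],[0,0,0]]

```text
t: 19.73
tcp_pos: [0.52, 0.2178, 0.1758]
tcp_rot: [-1.571, -0.001, 0.088]
contact_force: [0.3, -0.5, -3.1]
finger_gap: 0.0354
```

Request:
send_rows:
  commands:
    - [20,[0,0,0],[0,0,0]]
    - [20,[0,0,0],[0,0,0]]

```text
t: 19.98
tcp_pos: [0.52, 0.2178, 0.1759]
tcp_rot: [-1.571, -0.001, 0.088]
contact_force: [0.4, 1.1, -2.5]
finger_gap: 0.0353
```

```bash
python3 - <<'E'
from h import *
im,c,o=look("w8",("tank_hole_a","cover_hole_a"))
s=telemetry.sense();print(np.round(s['tcp_pos'],4),np.round(s['tcp_rot'],4))
for p,a in blobs(im,(15,80,60),(30,255,255),8):
    if p[0]<200 and 200<p[1]<450: print(p,a,np.round(onz(c,p,.13),4))
cv2.imwrite("pics/v8.png",cv2.resize(im[110:200,200:440,::-1],None,fx=3.3,fy=3.3,interpolation=3))
for n in("side","top"): cv2.imwrite(f"pics/{n}8.png",viewer.snapshot(n)[:,:,::-1])
E
```

```text
tcp [0.52   0.2178 0.1759] [-1.5708e+00 -1.1000e-03  8.8300e-02] cam [0.444 0.211 0.319]
tank_hole_a [(0.66, [140.4, 254.7])]
cover_hole_a [(0.9, [147.7, 244.1]), (0.65, [339.1, 376.5])]
[0.5198 0.2176 0.1755] [-1.5709e+00 -5.0000e-04  8.8300e-02]
[143.7, 247.8] 227 [0.4689 0.1703 0.13  ]
[143.4, 384.1] 192 [0.4613 0.2548 0.13  ]
```

View pics/v8.png

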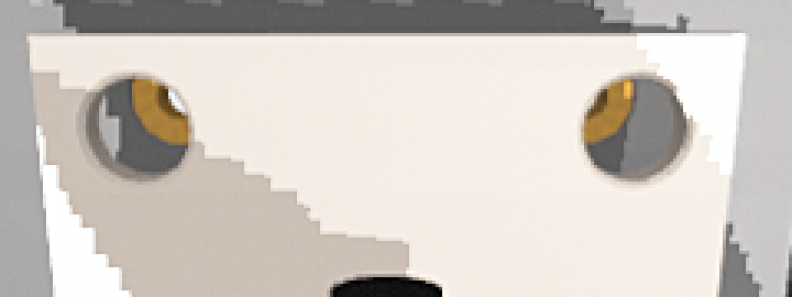

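v8 shows the brass rings through both near holes. They're centred at about (254,140) and (378,141), as geometry predicts for holes aligned to about 1 mm. A 1 mm nudge toward the robot and 0.6 mm to the right remains, plus 9 mm down.

Request:
send_rows:
  commands:
    - [20,[-0.1,0,-0.06],[0,0,0]]
    - [20,[0,0.5,0],[0,0,0]]
    - [20,[0,0.4,0],[0,0,0]]
    - [20,[0,0,0],[0,0,0]]
    - [20,[0,0,0],[0,0,0]]
    - [20,[0,0,0],[0,0,0]]
    - [20,[0,0,0],[0,0,0]]

```text
t: 21.1
tcp_pos: [0.5188, 0.217, 0.1664]
tcp_rot: [-1.571, -0.0, 0.088]
contact_force: [0.6, -0.1, -2.9]
finger_gap: 0.0349
```

```bash
python3 - <<'E'
from h import *
im,c,o=look("w9",("cover_hole_a",))
s=telemetry.sense();print({k:np.round(s[k],4).tolist() for k in('tcp_pos','tcp_rot','contact_force','joint_velocities','finger_gap')})
S=cam("side");i2=viewer.snapshot("side");t=viewer.snapshot("top")
R=rpy(s['tcp_rot'])
# expected plate corner pixels in side view (underside / top), to hold against picture
for z in(.0166,.0086):
  for x,y in((75,53),(75,-53),(-75,-53),(-75,53)):
    P=s['tcp_pos']+R@[.004+x/1e3,z,y/1e3]; r,cc=proj(S,P); print(np.round([r,cc],1),end=' ')
print("side red",[b for b in blobs(i2,(0,170,100),(6,255,255),5)])
a=cv2.resize(i2[110:220,265:365],(440,484),interpolation=3)
b=cv2.resize(im[110:200,200:440],(360,135),interpolation=3)
d=cv2.resize(t[140:250,210:300],(360,349),interpolation=3)
cv2.imwrite("pics/v9.png",np.hstack([a,np.vstack([b,d])])[:,:,::-1])
E
```

```text
tcp [0.5188 0.217  0.1664] [-1.5708e+00 -2.0000e-04  8.8300e-02] cam [0.442 0.21  0.31 ]
cover_hole_a [(0.98, [149.5, 246.6]), (0.97, [340.0, 376.0]), (0.36, [145.4, 253.9])]
{'tcp_pos': [0.5187, 0.217, 0.1663], 'tcp_rot': [-1.5708, -0.0001, 0.0883], 'contact_force': [0.541, -0.0671, -3.1798], 'joint_velocities': [0.0014, 0.001, -0.0008, 0.0047, 0.0017, 0.0009, 0.0003], 'finger_gap': 0.0352}
[136.7 328.1] [152.  338.9] [161.  293.6] [144.8 284.8] [134.6 328.1] [149.9 338.9] [158.8 293.4] [142.7 284.6] side red [([124.8, 298.9], 12), ([227.7, 433.6], 44), ([241.7, 358.8], 85), ([319.8, 274.3], 62)]
```

View pics/v9.png

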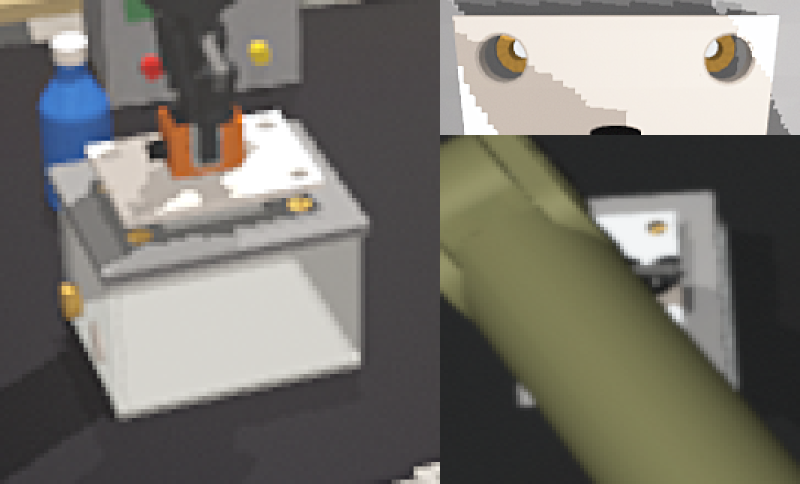

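v9 shows the plate level above the flange. Brass shows through both near holes in the wrist view, and through the visible far hole in the top view. The side view shows a clear gap, with the near brass holes just below the plate edge. The arm is still, so I'll hand in.

```bash
python3 -c "
from rig import order; print(order.hand_in())"
```

```text
the job is handed in; nothing more can be done
None
```

The job is done and handed in at about 21 s of the 54 s allowed. The arm is still holding the plate level over the tank flange.

- **Gauge check:** I pressed the red knob of the larger gauge about 15 mm, until the foot stopped on the plate. I held it there at 11–12 N for about 1.4 s, then let it go. Afterwards the knob was at the same pixel in the side camera as before, so the foot sprang fully back.
- **Taking the plate:** I gripped the orange head, lifted the plate about 4 mm and drew it out about 65 mm towards the robot before raising it. The gauge did not move.
- **Final hover:** The plate's underside is at about 0.150 m, 20 mm above the flange. Its holes are within about 1 mm of the brass holes by my measurements, and its yaw matches the tank's to within about 0.1°. Brass shows through the three plate holes the cameras could see; the gripper and arm hide the fourth. The only force on the tool is about 3 N downwards, which fits the plate's own weight.

**Disagreements:**
- **Tank position:** The first tank centre from the side and top cameras was about 4 mm off in y from the wrist-camera one. I used the wrist-camera value because all four holes fitted the given spacing, and the view through the plate holes confirmed it.
- **Plate position in the hand:** Estimates of where the plate sits in the gripper varied between 2 and 5 mm. I used 4 mm, and the same view through the holes agreed with it.

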